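# Box the counted seed dish and snap the cover shut

### The job

Put the round glass dish of counted seeds flat in the pocket of the open dish box, then close that box's hinged cover and press it down until its catch snaps and holds it fully shut. Leave the other box shut.

Things in the scene. Friction and masses are not known exactly. Their poses are not given: they have to be found in the camera images.
- dish_box: open, empty grey plastic dish box, fast on the desk: 84 (x) x 124 (y) x 36 mm high, walls 4 mm. Origin at the centre of its underside, z up; front with snap catch faces its -x, cover hinged on top of the +x wall. Inside, a dark padded pocket 76 (x) x 74 (y) mm, floor 8 mm up, between four corner pads 5 mm higher; 34 mm gaps between the pads leave room for fingers on its +y and -y sides
- dish_box_pocket (a point): centre of the pocket floor of the open box, where the middle of the dish's underside belongs; axes as dish_box
- dish_box_hinge (a point): middle of the cover's hinge axis on the open box: 45 mm to +x of its origin, 37 mm up; the axis runs along the box's y
- box_cover (a joint): cover angle of the open box, rad: 0 flat shut, grows opening; starts 1.85 to 2.25, leaning back past upright; stiff hinge, stays where left. Windowed plate 4 mm thick, 124 mm wide, 98 mm from hinge to front edge, plus a 46 mm wide thumb tab to 112 mm; shut, its top is 40.5 mm above the desk. It first stops on the catch about 9 mm high at the front; some 6 N down on the front edge snaps it past
- box_cover_tab (a point): centre of the upper (outer) face of the thumb tab on the open box's cover; moves with the cover, its z is the cover's outward normal, its -x points away from the hinge; 104 mm from the hinge axis
- petri_dish: clear round glass dish with dark seeds in it, 60 mm across, 13 mm high, loose on the desk; origin at the centre of its underside; 30 g
- shut_box: a second box just like the first, with a dish already in it and its cover snapped shut; same origin and axes, its tab and catch face its own -x
- shut_cover (a joint): angle of that second box's cover in rad, 0 shut; must stay shut
There are look-alikes about, which are no part of the job. Of the things that look like the petri_dish, the larger one is meant.

How it is judged (in metres and radians):
At the end, for the whole second after the job is handed in: the first box's cover is shut past its catch (angle under 0.025 rad) and stays so; the dish lies at rest in that box, flat on the pocket floor (within 0.08 rad and 4 mm) and within 13 mm of the pocket's centre; the other box's cover is shut (under 0.025 rad) (value of joint each of box_cover, shut_cover below 0.025 rad and horizontal distance between petri_dish and dish_box_pocket below 0.013 m and z of petri_dish in the frame of dish_box_pocket between -0.003 and 0.004 m and angle between petri_dish's own z axis and vertical below 0.08 rad and linear speed of petri_dish below 0.02 m/s); the robot touches nothing.
It fails at once if the cover of the other box was opened (value of joint shut_cover above 0.1 rad).
It also fails if it takes over 53 s, if anything falls off the work surface, if the arm or the gripper's body presses on something with over 40 N, if the wrist force passes 120 N, or if a joint passes its speed limit or range.

### The arm

A 6-joint arm with a two-finger parallel gripper is mounted at the origin on a cart in front of the work surface, level with it; the furniture and walls round the work are solid. World frame = base frame: x ahead of the robot, y to its left, z up, the work surface at z = 0. Lengths are in mm, angles in rad, forces in N, time in s.
With the tool pointing down it reaches from about 400 to 925 mm from the base axis. Payload 12.5 kg.
Tool frame: the origin (TCP) lies at the very end of the fingers, on their centre line; the grasp point (between the pads) lies 19 mm behind it (env.grip_point_offset is the distance from the TCP to the grasp point, in mm); z points along the fingers, y is the direction in which the jaws open and shut (so a half turn about z gives the same grasp; the last joint's range is limited). The gripper opens to 95 mm and grips with 3 to 60 N. Pads are 20 mm wide; open, the fingers measure 119 mm over their backs; the gripper's body (75 mm by 180 mm) begins 59 mm behind the grasp point.
Start: joints at [-1.441, 0.491, 1.559, -0, 1.092, -0.106], TCP at [146.035, -607.717, 214.661] pointing down, gripper open.
Joint ranges: [-3.1, 3.1], [-0.84, 2.19], [0.05, 2.79], [-1.13, 4.28], [0.06, 2.93], [-2.69, 2.69]. Speed limits (rad/s): [2.22, 2.22, 2.79, 3.14, 3.14, 3.14].

### API

Orientations are given as [roll, pitch, yaw] about the fixed x, y, z axes, in that order (R = Rz(yaw) Ry(pitch) Rx(roll)).
In Python, from cell import env gives the robot as it stands.
- The arm moves only by the tool drive_tool, never from a script. Its argument "commands" is a list of rows, each an object of numbers: "dx", "dy", "dz": the shift along the world's x, y, z in mm; "yaw": the turn about the world's z in degrees. In form: [{"dx": .., "dy": .., "dz": .., "yaw": ..}, ...]. A call has 1 to 5 rows; each row shifts and turns the commanded pose from where the row before left it; what a row does not reach is not made up. A row lasts 1/12 s, in which the tool goes at most 41.7 mm and 7.16 degrees, less where a joint would pass 70% of its speed; a pose out of reach is approached as far as the arm can. A call with a gripper value outside its range is refused whole. "grip" is the opening, from 0 (shut) to 1 (fully open), set as the call begins (left out, the last holds). The fingers move at their own pace and stop on an object; the grip force is fixed at half the most. Time passes only in rows, so rows that do not move let the fingers close. It gives the time, the measured TCP pose, the force and the opening at its end, in the units of the state.
- env.state(): the state, without advancing time (a new reading comes with each control period).
- env.read_camera(name): name is "scene" or "top" or "wrist"; returns the picture (420x560x3 uint8, red, green, blue); there is no depth.
- env.calibration(name): a dict with "intrinsics" (3x3 intrinsics, pixels), "dist_coeffs" ([k1, k2, p1, p2, k3] as OpenCV has them; the pictures are not rectified), "rvec" (rotation vector, rad) and "tvec" (3), from world to camera coordinates, as OpenCV has them. Camera axes: x right, y down, z forward; pixel columns grow to the right and rows downward; lengths in mm; the calibration is good to about 2 mm. A picture is of the moment at which its call begins: read the wrist's pose just before it. calibration takes no time and is no camera call; for the wrist camera it gives the pose at the moment of the call.
- env.job_done(): hands the job in, once; it reports no verdict.
Trained networks look in the newest picture that a camera, given by its name, has taken for a name from the list of things; names that differ only in an ending like _2 or _b are one class to them, and where a whole thing is asked for, a point or a joint stands for the part that bears it (a point fixed in the world has none). Each returns a list of dicts, best first, with "conf" (0 to 1); they miss things now and then, are a little off and sometimes report something else, mostly with a low value. They report only what shows in the picture. A call takes as long as a camera call. They do not tell look-alikes from the thing itself.
- env.trace(query, camera): "pixels" (420x560 bool, what is visible of it) and "pixel" ([column, row] in pixels, amid what is visible of it).
- env.place_of(query, camera): "pixel" ([column, row] in pixels: a listed point, or the origin of a listed thing).
The state is a dict: "t": time; "joints": joint angles; "qvel": joint speeds; "tau": joint torques, N m; "eef_pos": TCP position; "tcp_rot": TCP orientation; "ft_force": force on the tool from outside, world axes, zero at the start; "moment": the same for the moment, N m; "opening": opening from 0.0 (shut) to 1.0 (fully open).
Only numpy, scipy, OpenCV 4.12 (cv2) and the standard library are available. Lean on these libraries where they do the work, as an engineer would, in place of code of your own. Each camera call takes 0.05 s, during which the arm holds its last target.

## Working session

There is one attempt and no reset: what is moved stays moved. The work goes in short steps, Python scripts to look and compute and a tool call to move; the robot and the scene stay as the last step left them, time stands still between calls to the robot, and variables do not carry over. Pictures are saved under pics/ and viewed, and the job is handed in when it is done.

Besides the shell and the picture viewer there is one more tool, called after "Request:" by a JSON object that holds its "op" and its "data". drive_tool: Moves the arm, as the interface text tells. Its arguments: {"type":"object","properties":{"commands":{"type":"array"},"grip":{"type":"number"}},"required":["commands"]}

```bash
mkdir -p pics; ls
cat > h.py <<'E'
import numpy as np, cv2
from cell import env
def snap(n,f):
    im=env.read_camera(n); cv2.imwrite('pics/'+f,im[:,:,::-1]); return im
def ray(cal,px):
    K=np.array(cal['intrinsics'],float);d=np.array(cal['dist_coeffs'],float)
    R,_=cv2.Rodrigues(np.array(cal['rvec'],float));t=np.array(cal['tvec'],float).reshape(3)
    u=cv2.undistortPoints(np.array([[px]],float),K,d)[0,0]
    return -R.T@t, R.T@np.array([u[0],u[1],1.])
def onz(cal,px,z):
    o,v=ray(cal,px); return o+v*(z-o[2])/v[2]
def proj(cal,P):
    return cv2.projectPoints(np.array(P,float).reshape(-1,1,3),np.array(cal['rvec'],float),np.array(cal['tvec'],float),np.array(cal['intrinsics'],float),np.array(cal['dist_coeffs'],float))[0][:,0]
E
python3 - <<'E'
from h import *
np.set_printoptions(precision=1,suppress=True)
for c in ['scene','top']:
    snap(c,c+'0.png'); cal=env.calibration(c)
    print(c,ray(cal,[280,210]))
    for q in ['dish_box','petri_dish','shut_box','box_cover']:
        for d in env.trace(q,c): print(q,'tr',d['conf'],d['pixel'],d['pixels'].sum(), onz(cal,d['pixel'],10))
    for q in ['dish_box','dish_box_pocket','dish_box_hinge','box_cover_tab','petri_dish','shut_box']:
        for d in env.place_of(q,c): print(q,'pl',d['conf'],d['pixel'],onz(cal,d['pixel'],0),onz(cal,d['pixel'],8))
print(env.state())
E
```

```text
pics
scene (array([-394.2,  381.9,  690.8]), array([ 0.7, -0.4, -0.5]))
dish_box tr 0.65 [229.1, 215.7] 736 [587.8 -32.8  10. ]
petri_dish tr 0.74 [125.1, 289.5] 551 [452.6 261.5  10. ]
petri_dish tr 0.65 [168.5, 275.1] 246 [450.7 170.1  10. ]
shut_box tr 0.72 [377.8, 207.3] 710 [ 431.6 -355.2   10. ]
box_cover_tab pl 0.95 [223.1, 204.0] [659.1 -49.4   0. ] [646.9 -44.4   8. ]
petri_dish pl 0.76 [125.7, 290.7] [460.8 259.8   0. ] [450.9 261.2   8. ]
petri_dish pl 0.74 [171.2, 274.6] [461.8 161.6   0. ] [451.9 164.1   8. ]
shut_box pl 0.61 [363.7, 207.9] [ 459.8 -335.     0. ] [ 449.9 -326.7    8. ]
top (array([ 298.9,  -77.9, 1159. ]), array([ 0.2, -0. , -1. ]))
dish_box tr 0.91 [257.2, 210.7] 2320 [484.2 -22.8  10. ]
dish_box tr 0.6 [363.6, 222.2] 1692 [ 459.2 -326.5   10. ]
petri_dish tr 0.56 [188.7, 218.6] 138 [456.1 172.2  10. ]
petri_dish tr 0.53 [155.7, 216.8] 332 [458.6 268.6  10. ]
shut_box tr 0.87 [365.9, 218.6] 1662 [ 469.7 -333.2   10. ]
box_cover tr 0.96 [239.6, 214.5] 927 [471.9  26.9  10. ]
dish_box pl 0.69 [266.7, 212.0] [482.8 -49.8   0. ] [481.5 -50.    8. ]
dish_box
[... 259 characters left out ...]
 [481.3  -4.1   0. ] [480.   -4.6   8. ]
box_cover_tab pl 0.87 [233.2, 215.5] [470.   46.1   0. ] [468.9  45.2   8. ]
petri_dish pl 0.88 [157.3, 218.4] [455.4 266.5   0. ] [454.4 264.2   8. ]
petri_dish pl 0.51 [191.3, 217.6] [460.6 167.    0. ] [459.5 165.3   8. ]
shut_box pl 0.77 [364.9, 221.3] [ 463.3 -332.5    0. ] [ 462.1 -330.7    8. ]
{'t': 1.1, 'joints': array([-1.4,  0.5,  1.6,  0. ,  1.1, -0.1]), 'qvel': array([ 0.,  0., -0., -0.,  0.,  0.]), 'tau': array([  0. , -61.2, -25.8,   0.1,   0. ,  -0. ]), 'eef_pos': array([ 146. , -607.7,  214.7]), 'tcp_rot': array([3.1, 0. , 0.2]), 'ft_force': array([ 0.1, -0.9,  0.3]), 'moment': array([ 0. ,  0. , -0.1]), 'opening': 1.0025086656170097}
```

Run:
```python
import cv2
a=cv2.imread('pics/top0.png')[160:280,130:400]; cv2.imwrite('pics/topc.png',cv2.resize(a,None,fx=2.9,fy=2.9,interpolation=cv2.INTER_CUBIC))
```

```text
(no output)
```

View pics/scene0.png

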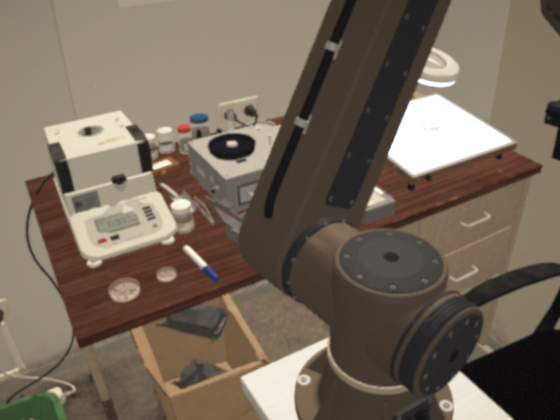

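View pics/top0.png

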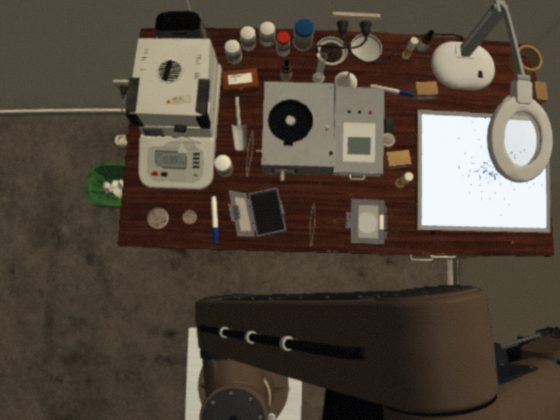

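```bash
sleep 0
```

```text
(no output)
```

View pics/topc.png

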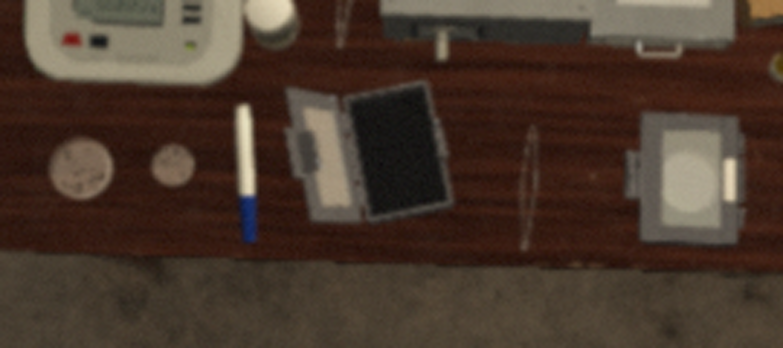

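The top view shows these dish look-alikes: a large dish at (157,218) → about (455,265), and a small one at (190,217) → (460,166). The dish in the shut box (368,221) is not in play. The large dish is the one meant. The open box is at (267,212), with its hinge towards world +y and its cover leaning to +y. I'll move over to look with the wrist camera.

Request:
{"op": "drive_tool", "data": {"commands": [{"dx":20,"dy":33,"dz":12,"yaw":6},{"dx":20,"dy":33,"dz":12,"yaw":6},{"dx":20,"dy":33,"dz":12,"yaw":6},{"dx":20,"dy":33,"dz":12,"yaw":6},{"dx":20,"dy":33,"dz":12,"yaw":6}]}}

```text
t: 1.52
eef_pos: [246.6, -441.1, 275.2]
tcp_rot: [3.141, -0.0, 0.764]
ft_force: [-0.6, -0.4, 0.5]
opening: 1.0
```

Request:
{"op": "drive_tool", "data": {"commands": [{"dx":20,"dy":33,"dz":12,"yaw":6},{"dx":20,"dy":33,"dz":12,"yaw":6},{"dx":20,"dy":33,"dz":12,"yaw":6},{"dx":20,"dy":33,"dz":12,"yaw":6},{"dx":20,"dy":33,"dz":12,"yaw":6}]}}

```text
t: 1.93
eef_pos: [346.5, -275.9, 335.5]
tcp_rot: [3.141, 0.0, 1.288]
ft_force: [0.1, -1.3, 0.6]
opening: 1.0
```

Request:
{"op": "drive_tool", "data": {"commands": [{"dx":20,"dy":33,"dz":0,"yaw":6},{"dx":20,"dy":33,"dz":0,"yaw":6},{"dx":20,"dy":33,"dz":0,"yaw":6},{"dx":0,"dy":33,"dz":0,"yaw":6},{"dx":0,"dy":33,"dz":0,"yaw":6}]}}

```text
t: 2.35
eef_pos: [406.4, -111.0, 334.5]
tcp_rot: [3.142, -0.0, 1.813]
ft_force: [-0.3, 0.1, 0.3]
opening: 0.998
```

Run:
```python
from h import *
np.set_printoptions(precision=2,suppress=True)
s=env.state();print(s['t'],s['eef_pos'],s['tcp_rot'],s['joints'])
cal=env.calibration('wrist');snap('wrist','w1.png');print(ray(cal,[280,210]))
for q in ['dish_box','petri_dish','dish_box_pocket','dish_box_hinge','box_cover_tab']:
    for d in env.place_of(q,'wrist'): print(q,'pl',d['conf'],d['pixel'],onz(cal,d['pixel'],0),onz(cal,d['pixel'],8),onz(cal,d['pixel'],37))
```

```text
2.35 [ 406.36 -110.96  334.55] [ 3.14 -0.    1.81] [-0.42  0.07  1.83  0.    1.24 -0.67]
(array([386.72, -31.43, 503.69]), array([ 0.08, -0.27, -0.96]))
dish_box_pocket pl 0.83 [336.4, 138.0] [478.33 -49.11   0.  ] [476.87 -48.83   8.  ] [471.6  -47.81  37.  ]
dish_box_pocket pl 0.68 [335.1, 141.6] [477.95 -54.39   0.  ] [476.5  -54.03   8.  ] [471.25 -52.71  37.  ]
dish_box_hinge pl 0.78 [342.5, 107.9] [475.03  -7.41   0.  ] [473.62  -7.79   8.  ] [468.54  -9.17  37.  ]
box_cover_tab pl 0.64 [360.4, 55.8] [479.38  64.51   0.  ] [477.91  62.99   8.  ] [472.57  57.47  37.  ]
```

View pics/w1.png

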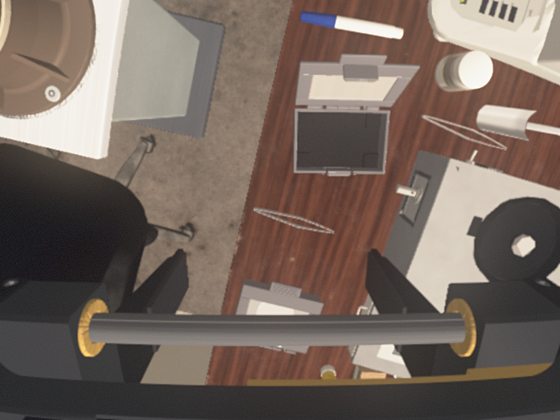

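The wrist view shows the open box at about (340,140) with its cover towards (360,80). I'll crop it to get the corners.

Run:
```python
import cv2
a=cv2.imread('pics/w1.png')[45:185,280:430]; cv2.imwrite('pics/w1c.png',cv2.resize(a,None,fx=4,fy=4,interpolation=cv2.INTER_CUBIC))
```

```text
(no output)
```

View pics/w1c.png

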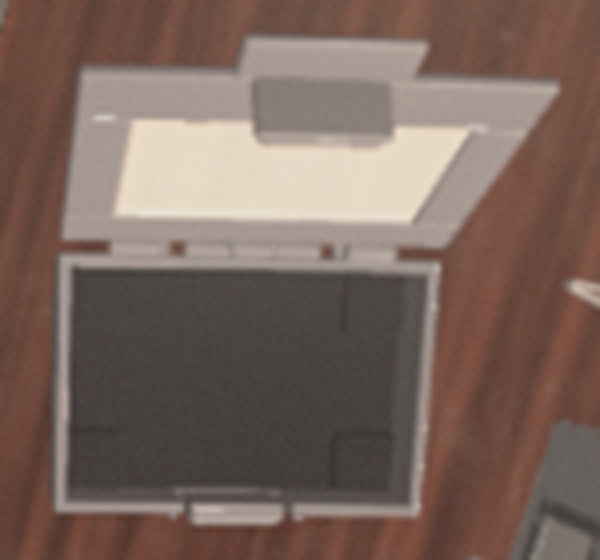

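```bash
cat > fit.py <<'E'
from h import *
from scipy.optimize import least_squares
def boxpts(p,L):
    x,y,a=p; c,s=np.cos(a),np.sin(a); L=np.array(L,float)
    return np.c_[x+c*L[:,0]-s*L[:,1], y+s*L[:,0]+c*L[:,1], L[:,2]]
def cov(th,r,n,yy): # n: height over hinge axis along outward normal
    return [45-r*np.cos(th)+n*np.sin(th), yy, 37+r*np.sin(th)+n*np.cos(th)]
E
cat > a.py <<'E'
from fit import *
np.set_printoptions(precision=2,suppress=True)
cal=env.calibration('wrist')
px=np.array([[60,257],[440,263],[55,512],[418,516],[83,68],[558,87]])/4+[280,45]
L=[[42,62,36],[42,-62,36],[-42,62,36],[-42,-62,36]]
f=lambda p:(proj(cal,np.r_[boxpts(p[:3],L),boxpts(p[:3],[cov(p[3],98,0,62),cov(p[3],98,0,-62)])])-px).ravel()
r=least_squares(f,[477,-50,1.74,2.0]);print(r.x,np.degrees(r.x[2:]),r.fun)
top=env.calibration('top')
P=boxpts(r.x[:3],[[0,0,8],[42,62,36],[42,-62,36],[-42,62,36],[-42,-62,36],cov(r.x[3],98,0,62),cov(r.x[3],98,0,-62)])
print(P); print((proj(top,P)-[130,160])*2.9)
E
python3 a.py
```

```text
[479.68 -54.9    1.8    2.02] [102.88 115.71] [-0.34 -0.6   0.27 -0.07 -0.53  0.36  0.22  0.62 -0.66  0.43  1.02 -0.53]
[[ 479.68  -54.9     8.  ]
 [ 409.88  -27.77   36.  ]
 [ 530.77   -0.14   36.  ]
 [ 428.6  -109.66   36.  ]
 [ 549.49  -82.02   36.  ]
 [ 399.74   16.6   125.3 ]
 [ 520.62   44.23  125.3 ]]
[[401.39 152.78]
 [370.26 219.97]
 [345.93  94.63]
 [456.87 202.72]
 [431.05  77.89]
 [315.07 219.92]
 [289.79  84.11]]
```

Request:
{"op": "drive_tool", "data": {"commands": [{"dx":6,"dy":32,"yaw":-1},{"dx":6,"dy":32},{"dx":6,"dy":32},{"dx":6,"dy":32},{"dx":6,"dy":32}]}}

```text
invalid input
```

Request:
{"op": "drive_tool", "data": {"commands": [{"dx":6,"dy":28,"dz":-20},{"dx":6,"dy":28,"dz":-20},{"dx":6,"dy":28,"dz":-20},{"dx":6,"dy":28,"dz":-20},{"dx":6,"dy":20,"dz":-20}]}}

```text
invalid input
```

Request:
{"op": "drive_tool", "data": {"commands": [{"dx":0}]}}

```text
invalid input
```

Run:
```python
from h import *
np.set_printoptions(precision=2,suppress=True)
s=env.state();print(s['t'],s['eef_pos'],s['tcp_rot'],s['joints'])
cal=env.calibration('wrist');snap('wrist','w2.png')
for d in env.place_of('petri_dish','wrist'): print('pl',d['conf'],d['pixel'],onz(cal,d['pixel'],0))
for d in env.trace('petri_dish','wrist'):
    m=d['pixels'].astype(np.uint8); c,_=cv2.findContours(m,0,1); c=max(c,key=cv2.contourArea)
    P=np.array([onz(cal,p,10)[:2] for p in c[:,0].astype(float)],np.float32)
    print('tr',d['conf'],d['pixel'],m.sum(),cv2.fitEllipse(P), cv2.minEnclosingCircle(P))
```

```text
2.65 [ 406.13 -113.41  334.75] [3.14 0.   1.8 ] [-0.43  0.07  1.83 -0.    1.24 -0.66]
```

View pics/w2.png

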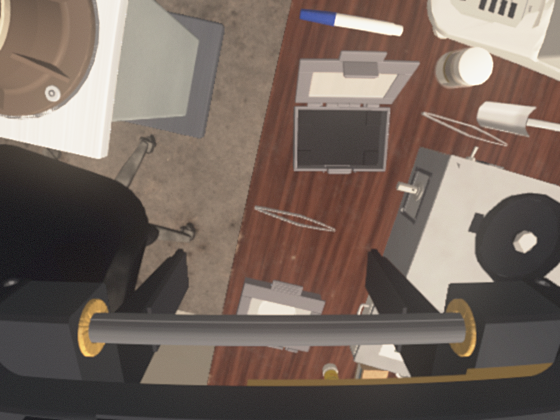

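The rows need all four keys, so nothing moved. The arm also settled about 2 mm after the first picture, so I'll refit the box using this settled one.

Run:
```python
import cv2
a=cv2.imread('pics/w2.png')[45:185,280:430]; cv2.imwrite('pics/w2c.png',cv2.resize(a,None,fx=4,fy=4,interpolation=cv2.INTER_CUBIC))
```

```text
(no output)
```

View pics/w2c.png

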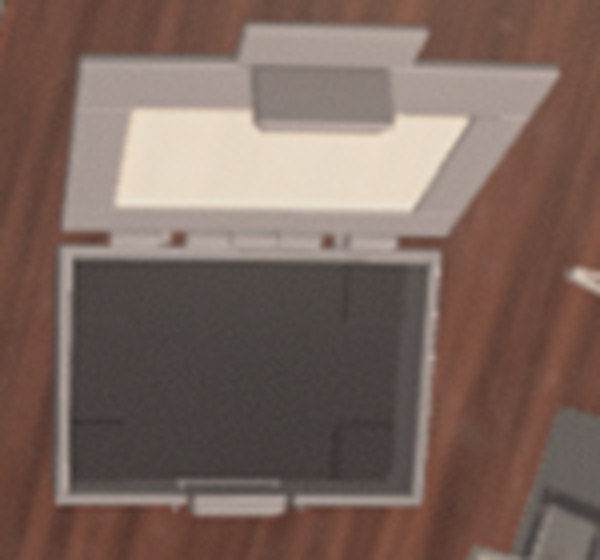

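Request:
{"op": "drive_tool", "data": {"commands": [{"dx":6,"dy":32,"dz":0,"yaw":0},{"dx":6,"dy":32,"dz":0,"yaw":0},{"dx":6,"dy":32,"dz":0,"yaw":0},{"dx":6,"dy":32,"dz":0,"yaw":0},{"dx":6,"dy":32,"dz":0,"yaw":0}]}}

```text
t: 3.22
eef_pos: [436.3, 48.0, 334.7]
tcp_rot: [3.141, 0.0, 1.804]
ft_force: [2.1, -1.7, -0.5]
opening: 1.0
```

Request:
{"op": "drive_tool", "data": {"commands": [{"dx":6,"dy":28,"dz":-20,"yaw":0},{"dx":6,"dy":28,"dz":-20,"yaw":0},{"dx":6,"dy":28,"dz":-20,"yaw":0},{"dx":6,"dy":28,"dz":-20,"yaw":0},{"dx":6,"dy":20,"dz":-20,"yaw":0}]}}

```text
t: 3.63
eef_pos: [466.5, 180.6, 233.6]
tcp_rot: [3.141, -0.0, 1.806]
ft_force: [0.3, -0.2, 0.7]
opening: 1.001
```

Request:
{"op": "drive_tool", "data": {"commands": [{"dx":0,"dy":0,"dz":0,"yaw":0},{"dx":0,"dy":0,"dz":0,"yaw":0},{"dx":0,"dy":0,"dz":0,"yaw":0}]}}

```text
t: 3.88
eef_pos: [466.4, 178.5, 235.0]
tcp_rot: [3.142, 0.0, 1.806]
ft_force: [0.2, -0.1, 0.9]
opening: 0.998
```

Run:
```python
from h import *
np.set_printoptions(precision=2,suppress=True)
s=env.state();print(s['t'],s['eef_pos'],s['tcp_rot'],s['joints'])
cal=env.calibration('wrist');snap('wrist','w3.png')
for d in env.place_of('petri_dish','wrist'): print('pl',d['conf'],d['pixel'],onz(cal,d['pixel'],0))
for d in env.trace('petri_dish','wrist'):
    m=d['pixels'].astype(np.uint8); c,_=cv2.findContours(m,0,1); c=max(c,key=cv2.contourArea)
    P=np.array([onz(cal,p,10)[:2] for p in c[:,0].astype(float)],np.float32)
    print('tr',d['conf'],d['pixel'],m.sum(),cv2.fitEllipse(P), cv2.minEnclosingCircle(P))
```

```text
3.8833 [466.37 178.51 234.98] [3.14 0.   1.81] [ 0.23  0.29  1.83 -0.    1.02 -0.  ]
pl 0.78 [272.6, 187.9] [463.89 170.35   0.  ]
pl 0.74 [287.1, 108.3] [458.68 261.78   0.  ]
tr 0.81 [285.4, 107.5] 2557 ((456.1304931640625, 263.0386047363281), (59.402244567871094, 60.05632400512695), 120.25458526611328) ((456.3337707519531, 263.1029052734375), 30.901012420654297)
tr 0.7 [273.5, 189.3] 934 ((462.38262939453125, 172.42941284179688), (38.32216262817383, 39.190460205078125), 174.7210693359375) ((462.46954345703125, 172.4761505126953), 19.993215560913086)
```

View pics/w3.png

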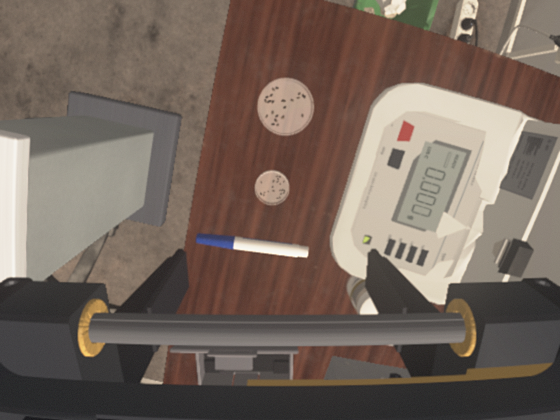

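The big seeded dish is at pixel (285,107) and fits 60 mm across at (456,263). The small one, at (273,188), is 39 mm, so the choice is confirmed. Moving over it and down.

Request:
{"op": "drive_tool", "data": {"commands": [{"dx":-3,"dy":28,"dz":-28,"yaw":0},{"dx":-3,"dy":28,"dz":-28,"yaw":0},{"dx":-4,"dy":28,"dz":-28,"yaw":0},{"dx":0,"dy":0,"dz":-30,"yaw":0},{"dx":0,"dy":0,"dz":-30,"yaw":0}]}}

```text
t: 4.45
eef_pos: [456.2, 264.0, 90.3]
tcp_rot: [3.139, -0.0, 1.808]
ft_force: [-0.2, -0.5, -1.3]
opening: 1.0
```

```bash
cat > a2.py <<'E'
from fit import *
from scipy.spatial.transform import Rotation as Ro
np.set_printoptions(precision=2,suppress=True)
s=env.state();cal=env.calibration('wrist')
def T(r,t): M=np.eye(4);M[:3,:3]=r;M[:3,3]=t;return M
Tt=T(Ro.from_euler('xyz',s['tcp_rot']).as_matrix(),s['eef_pos'])
Tc=T(cv2.Rodrigues(np.array(cal['rvec'],float))[0],np.ravel(cal['tvec']))
X=Tc@Tt
T2=X@np.linalg.inv(T(Ro.from_euler('xyz',[np.pi,0,1.80]).as_matrix(),[406.13,-113.41,334.75]))
for yaw in [1.797,1.803]:
    T2=X@np.linalg.inv(T(Ro.from_euler('xyz',[np.pi,0,yaw]).as_matrix(),[406.13,-113.41,334.75]))
    c2=dict(cal,rvec=cv2.Rodrigues(T2[:3,:3])[0],tvec=T2[:3,3])
    px=np.array([[60,250],[440,252],[56,504],[420,505],[82,57],[559,69]])/4+[280,45]
    L=[[42,62,36],[42,-62,36],[-42,62,36],[-42,-62,36]]
    f=lambda p:(proj(c2,np.r_[boxpts(p[:3],L),boxpts(p[:3],[cov(p[3],98,0,62),cov(p[3],98,0,-62)])])-px).ravel()
    r=least_squares(f,[477,-50,1.74,2.0]);print(r.x,np.degrees(r.x[2:]),r.fun)
print(s['t'],s['eef_pos'])
E
python3 a2.py
```

```text
[479.72 -52.39   1.8    2.02] [102.91 116.01] [-0.33 -0.87  0.46 -0.15 -0.23  0.51  0.45  0.77 -0.81  0.09  0.6  -0.15]
[479.35 -51.95   1.8    2.02] [103.26 116.01] [-0.33 -0.87  0.46 -0.15 -0.23  0.51  0.45  0.77 -0.81  0.09  0.6  -0.15]
4.45 [456.23 264.02  90.33]
```

Request:
{"op": "drive_tool", "data": {"commands": [{"dx":0,"dy":0,"dz":-30,"yaw":0},{"dx":0,"dy":0,"dz":-30,"yaw":0},{"dx":0,"dy":0,"dz":-17,"yaw":0},{"dx":0,"dy":0,"dz":-8,"yaw":0},{"dx":0,"dy":0,"dz":0,"yaw":0}]}}

```text
t: 4.87
eef_pos: [456.0, 262.6, 4.9]
tcp_rot: [-3.14, 0.0, 1.806]
ft_force: [0.1, -0.8, 0.9]
opening: 1.002
```

Run:
```python
from h import *
print(env.state()['eef_pos']);snap('wrist','w4.png')
```

```text
[456.02114444 262.62735748   4.87472345]
```

View pics/w4.png

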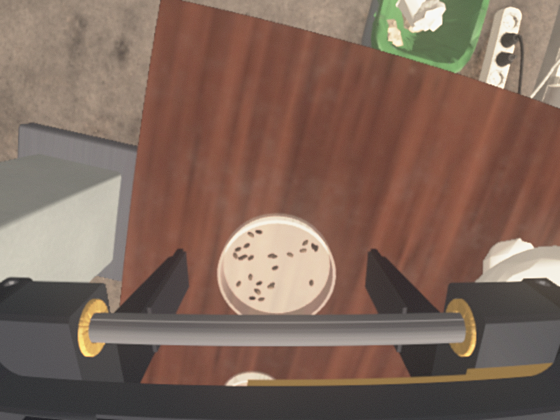

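The dish, centred at (277,268), sits midway between the fingers at (187,255) and (367,255). Closing.

Request:
{"op": "drive_tool", "data": {"commands": [{"dx":0,"dy":0,"dz":0,"yaw":0},{"dx":0,"dy":0,"dz":0,"yaw":0},{"dx":0,"dy":0,"dz":0,"yaw":0},{"dx":0,"dy":0,"dz":0,"yaw":0},{"dx":0,"dy":0,"dz":0,"yaw":0}], "grip": 0.3}}

```text
t: 5.33
eef_pos: [456.3, 263.4, 6.3]
tcp_rot: [3.14, -0.0, 1.807]
ft_force: [0.4, -0.7, 0.2]
opening: 0.712
```

Request:
{"op": "drive_tool", "data": {"commands": [{"dx":0,"dy":0,"dz":0,"yaw":0},{"dx":0,"dy":0,"dz":0,"yaw":0},{"dx":0,"dy":0,"dz":0,"yaw":0},{"dx":0,"dy":0,"dz":0,"yaw":0},{"dx":0,"dy":0,"dz":0,"yaw":0}]}}

```text
t: 5.75
eef_pos: [456.2, 263.4, 5.9]
tcp_rot: [3.141, -0.0, 1.807]
ft_force: [-0.6, 0.6, 5.5]
opening: 0.612
```

Request:
{"op": "drive_tool", "data": {"commands": [{"dx":0,"dy":0,"dz":4,"yaw":0},{"dx":0,"dy":0,"dz":8,"yaw":0},{"dx":0,"dy":0,"dz":16,"yaw":0},{"dx":0,"dy":0,"dz":16,"yaw":0},{"dx":0,"dy":0,"dz":16,"yaw":0}]}}

```text
t: 6.17
eef_pos: [455.8, 263.2, 66.7]
tcp_rot: [-3.141, 0.0, 1.807]
ft_force: [-0.1, 0.5, -0.3]
opening: 0.608
```

Run:
```python
from h import *
cal=env.calibration('wrist')
s=env.state();print(s['eef_pos'],s['tcp_rot'],s['opening'],proj(cal,[s['eef_pos'],s['eef_pos']+[0,0,9]]));snap('wrist','w5.png')
```

```text
[455.83627114 263.20964135  66.68942325] [-3.14117942e+00  8.63677228e-05  1.80661246e+00] 0.6079271301211753 [[276.29950163 270.74583116]
 [276.29299407 278.60557665]]
```

View pics/w5.png

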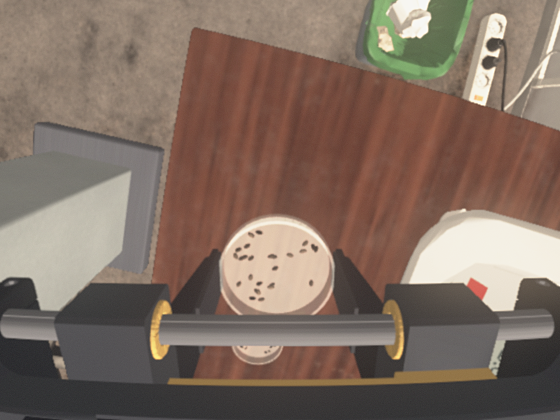

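The dish is held at opening 0.61 and lifts with the gripper. I'll measure where it sits relative to the TCP.

Run:
```python
from h import *
np.set_printoptions(precision=2,suppress=True)
cal=env.calibration('wrist');s=env.state()
env.read_camera('wrist')
for d in env.place_of('petri_dish','wrist'): print(d['conf'],d['pixel'],onz(cal,d['pixel'],s['eef_pos'][2]-5)-s['eef_pos'])
for d in env.trace('petri_dish','wrist'):
    m=d['pixels'].astype(np.uint8); c,_=cv2.findContours(m,0,1); c=max(c,key=cv2.contourArea)[:,0].astype(float)
    print(d['conf'],d['pixel'],c.min(0),c.max(0),m.sum())
# predicted rim outlines for offsets u ahead
im=cv2.imread('pics/w5.png')
y=s['tcp_rot'][2]; f=np.array([np.cos(y),np.sin(y),0])  # tool x
a=np.linspace(0,2*np.pi,200)
for u,col in [(0,(0,0,255)),(5,(0,255,0))]:
  for z in (7,-6):
    P=s['eef_pos']+u*f+np.c_[30*np.cos(a),30*np.sin(a),0*a+z]
    cv2.polylines(im,[proj(cal,P).round().astype(np.int32)],True,col,1)
cv2.imwrite('pics/w5o.png',cv2.resize(im[190:380,190:370],None,fx=3,fy=3,interpolation=cv2.INTER_CUBIC))
print(s['t'])
```

```text
0.93 [257.4, 336.5] [ -0.23 -46.06  -5.  ]
0.69 [279.0, 267.3] [ 1.5   0.01 -5.  ]
0.82 [277.9, 272.0] [219. 214.] [334. 315.] 9761
0.66 [256.3, 353.3] [232. 345.] [279. 361.] 578
6.2167
```

View pics/w5o.png

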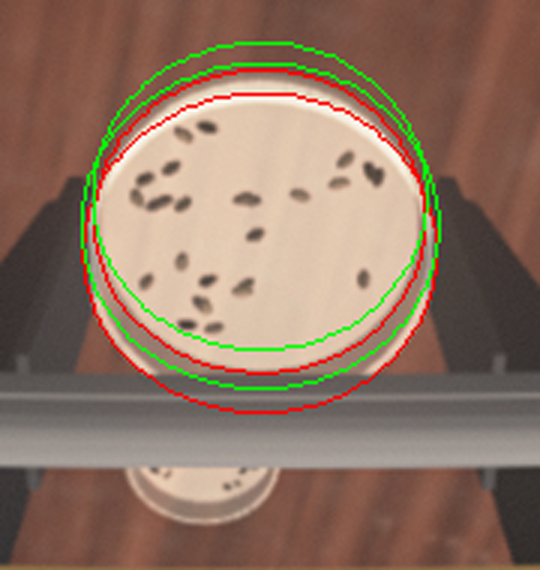

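The overlay shows the dish centred on the TCP, with its underside about 5.5 mm below it. I'll carry it over the box at z≈200.

Request:
{"op": "drive_tool", "data": {"commands": [{"dx":0,"dy":-5,"dz":27,"yaw":0},{"dx":0,"dy":-10,"dz":27,"yaw":0},{"dx":0,"dy":-10,"dz":27,"yaw":0},{"dx":0,"dy":-15,"dz":27,"yaw":0},{"dx":0,"dy":-20,"dz":27,"yaw":0}]}}

```text
t: 6.78
eef_pos: [455.5, 203.1, 200.9]
tcp_rot: [-3.14, 0.0, 1.808]
ft_force: [-0.1, 0.3, -0.3]
opening: 0.613
```

Request:
{"op": "drive_tool", "data": {"commands": [{"dx":3,"dy":-28,"dz":0,"yaw":0},{"dx":3,"dy":-28,"dz":0,"yaw":0},{"dx":3,"dy":-28,"dz":0,"yaw":0},{"dx":3,"dy":-28,"dz":0,"yaw":0},{"dx":3,"dy":-28,"dz":0,"yaw":0}]}}

```text
t: 7.2
eef_pos: [470.6, 62.0, 199.8]
tcp_rot: [-3.14, -0.0, 1.807]
ft_force: [1.3, -0.8, -0.8]
opening: 0.611
```

Request:
{"op": "drive_tool", "data": {"commands": [{"dx":3,"dy":-28,"dz":0,"yaw":0},{"dx":3,"dy":-28,"dz":0,"yaw":0},{"dx":3,"dy":-28,"dz":0,"yaw":0},{"dx":0,"dy":-20,"dz":0,"yaw":0},{"dx":0,"dy":-11,"dz":0,"yaw":0}]}}

```text
t: 7.62
eef_pos: [479.8, -53.6, 199.7]
tcp_rot: [-3.14, -0.001, 1.805]
ft_force: [-0.1, 0.5, -0.3]
opening: 0.611
```

Request:
{"op": "drive_tool", "data": {"commands": [{"dx":0,"dy":0,"dz":0,"yaw":0},{"dx":0,"dy":0,"dz":0,"yaw":0}]}}

```text
t: 7.78
eef_pos: [479.8, -51.5, 200.1]
tcp_rot: [-3.141, -0.001, 1.805]
ft_force: [-0.2, 0.1, 0.0]
opening: 0.613
```

```bash
cat > ov.py <<'E'
from fit import *
import sys
np.set_printoptions(precision=2,suppress=True)
s=env.state();cal=env.calibration('wrist');im=snap('wrist',sys.argv[1]+'.png')[:,:,::-1].copy()
p=[float(v) for v in sys.argv[2:5]]
for L,c in [([[42,62,36],[42,-62,36],[-42,-62,36],[-42,62,36]],(0,0,255)),([[38,58,36],[38,-58,36],[-38,-58,36],[-38,58,36]],(0,255,255)),([[38,37,13],[38,-37,13],[-38,-37,13],[-38,37,13]],(0,255,0))]:
    cv2.polylines(im,[proj(cal,boxpts(p,L)).round().astype(np.int32)],True,c,1)
cv2.imwrite('pics/'+sys.argv[1]+'o.png',im)
print(s['t'],s['eef_pos'],s['tcp_rot'],s['opening'],s['ft_force'])
E
python3 ov.py w6 479.6 -52.3 1.799
```

```text
7.7833 [479.76 -51.55 200.1 ] [-3.14 -0.    1.81] 0.6129429770253144 [-0.15  0.13  0.01]
```

View pics/w6o.png

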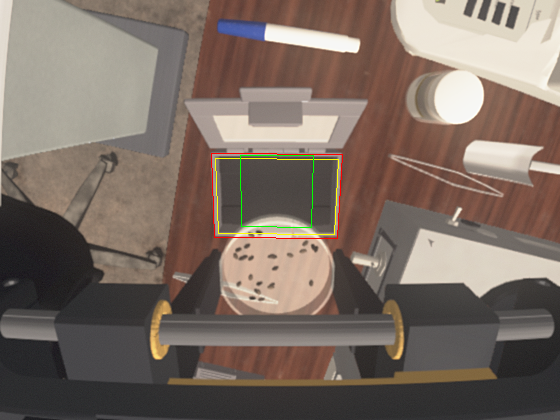

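Request:
{"op": "drive_tool", "data": {"commands": [{"dx":0,"dy":-0.5,"dz":-30,"yaw":0},{"dx":0,"dy":0,"dz":-30,"yaw":0},{"dx":0,"dy":0,"dz":-30,"yaw":0},{"dx":0,"dy":0,"dz":-25,"yaw":0},{"dx":0,"dy":0,"dz":-20,"yaw":0}]}}

```text
t: 8.25
eef_pos: [479.4, -50.7, 63.9]
tcp_rot: [-3.14, -0.001, 1.808]
ft_force: [1.2, -0.4, -0.1]
opening: 0.611
```

```bash
python3 ov.py w7 479.6 -52.3 1.799
```

```text
8.25 [479.44 -50.73  63.9 ] [-3.14 -0.    1.81] 0.6109780266639043 [ 1.22 -0.37 -0.06]
```

View pics/w7o.png

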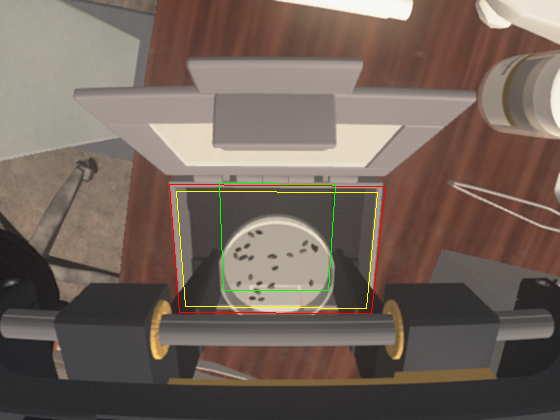

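The overlay of the fitted box matches the image: rim corners at (170,185) and (383,185). Lowering into the pocket.

Request:
{"op": "drive_tool", "data": {"commands": [{"dx":0,"dy":0,"dz":-15,"yaw":0},{"dx":0,"dy":0,"dz":-13,"yaw":0},{"dx":0,"dy":0,"dz":-10,"yaw":0},{"dx":0,"dy":0,"dz":-7,"yaw":0},{"dx":0,"dy":0,"dz":0,"yaw":0}]}}

```text
t: 8.72
eef_pos: [479.8, -51.6, 20.0]
tcp_rot: [-3.14, -0.001, 1.807]
ft_force: [-0.1, -0.2, -0.7]
opening: 0.609
```

Request:
{"op": "drive_tool", "data": {"commands": [{"dx":0,"dy":0,"dz":-2,"yaw":0},{"dx":0,"dy":0,"dz":-2,"yaw":0},{"dx":0,"dy":0,"dz":0,"yaw":0}]}}

```text
t: 8.97
eef_pos: [480.2, -52.2, 16.9]
tcp_rot: [3.141, 0.0, 1.807]
ft_force: [-0.6, 0.3, -0.8]
opening: 0.612
```

```bash
python3 ov.py w8 479.6 -52.3 1.799
```

```text
8.9667 [480.2  -52.21  16.92] [3.14 0.   1.81] 0.6119712496882488 [-0.57  0.25 -0.82]
```

View pics/w8o.png

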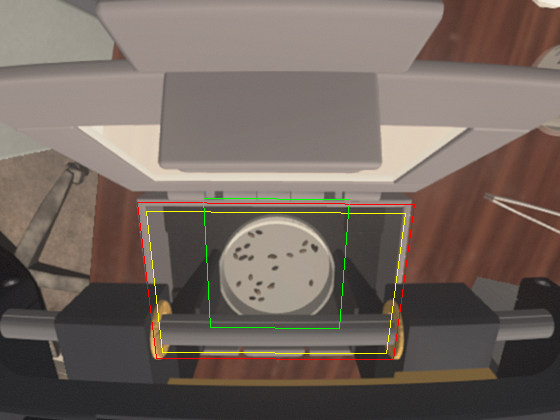

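Request:
{"op": "drive_tool", "data": {"commands": [{"dx":0,"dy":0,"dz":-1,"yaw":0},{"dx":0,"dy":0,"dz":-1,"yaw":0},{"dx":0,"dy":0,"dz":0,"yaw":0}]}}

```text
t: 9.27
eef_pos: [480.1, -52.3, 14.7]
tcp_rot: [3.141, 0.0, 1.806]
ft_force: [-0.3, -0.3, -0.6]
opening: 0.611
```

Request:
{"op": "drive_tool", "data": {"commands": [{"dx":0,"dy":0,"dz":-1,"yaw":0},{"dx":0,"dy":0,"dz":0,"yaw":0}]}}

```text
t: 9.43
eef_pos: [480.1, -52.2, 13.9]
tcp_rot: [3.141, 0.0, 1.807]
ft_force: [0.3, 0.6, 4.6]
opening: 0.615
```

4.6 N upward means the dish is on the floor. Opening the jaws a little, then looking.

Request:
{"op": "drive_tool", "data": {"commands": [{"dx":0,"dy":0,"dz":0,"yaw":0},{"dx":0,"dy":0,"dz":0,"yaw":0},{"dx":0,"dy":0,"dz":0,"yaw":0},{"dx":0,"dy":0,"dz":0,"yaw":0},{"dx":0,"dy":0,"dz":0,"yaw":0}], "grip": 0.78}}

```text
t: 9.85
eef_pos: [480.0, -52.2, 13.6]
tcp_rot: [3.142, -0.0, 1.807]
ft_force: [-0.1, 0.6, -0.2]
opening: 0.78
```

Request:
{"op": "drive_tool", "data": {"commands": [{"dx":0,"dy":0,"dz":5,"yaw":0},{"dx":0,"dy":0,"dz":10,"yaw":0},{"dx":0,"dy":0,"dz":15,"yaw":0},{"dx":0,"dy":0,"dz":25,"yaw":0},{"dx":0,"dy":0,"dz":30,"yaw":0}]}}

```text
t: 10.27
eef_pos: [479.3, -52.0, 99.5]
tcp_rot: [-3.14, -0.001, 1.807]
ft_force: [0.7, -0.1, 0.8]
opening: 0.777
```

```bash
python3 ov.py w9 479.6 -52.3 1.799
```

```text
10.2667 [479.35 -52.04  99.52] [-3.14 -0.    1.81] 0.777411598151049 [ 0.69 -0.07  0.8 ]
```

View pics/w9o.png

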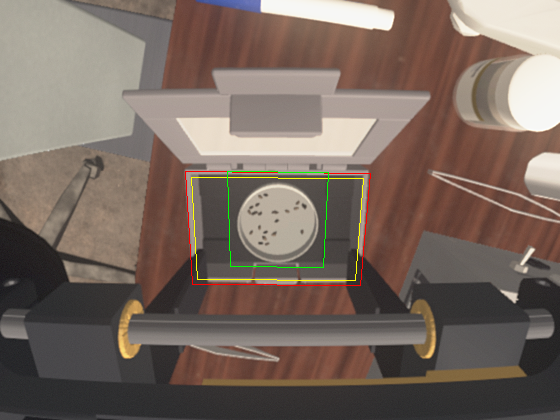

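The dish lies centred in the pocket at (277,222). Next I'll close the fingers, go over the cover to its back, and compute the closing path.

Request:
{"op": "drive_tool", "data": {"commands": [{"dx":0,"dy":0,"dz":25,"yaw":0},{"dx":0,"dy":0,"dz":30,"yaw":0},{"dx":0,"dy":0,"dz":30,"yaw":0},{"dx":0,"dy":0,"dz":30,"yaw":0},{"dx":0,"dy":0,"dz":0,"yaw":0}], "grip": 0}}

```text
t: 10.73
eef_pos: [481.6, -52.5, 219.3]
tcp_rot: [3.134, 0.004, 1.807]
ft_force: [0.1, 0.2, 0.8]
opening: 0.484
```

Request:
{"op": "drive_tool", "data": {"commands": [{"dx":-6,"dy":25,"dz":0,"yaw":0},{"dx":-6,"dy":26,"dz":0,"yaw":0},{"dx":-6,"dy":26,"dz":0,"yaw":0},{"dx":-6,"dy":26,"dz":0,"yaw":0},{"dx":-6,"dy":25,"dz":0,"yaw":0}]}}

```text
t: 11.15
eef_pos: [449.2, 76.9, 213.9]
tcp_rot: [3.141, 0.0, 1.806]
ft_force: [1.5, -0.6, -0.6]
opening: 0.136
```

Run:
```python
from fit import *
np.set_printoptions(precision=1,suppress=True)
s=env.state();print(s['t'],s['eef_pos'],s['opening'],s['joints'])
cal=env.calibration('wrist');im=snap('wrist','w10.png')
cal=env.calibration('scene');snap('scene','s10.png')
p=[479.6,-52.3,1.799]
prev=None
for th in [116,110,100,90,80,70,60,50,40,30,20,12,6,0]:
    t=np.radians(th); x,_,z=cov(t,95,3.5,0); P=boxpts(p,[[x+10,0,z]])[0]
    print(th,round(x+10,1),P,(P-prev) if prev is not None else ''); prev=P
```

```text
11.15 [449.2  76.9 213.9] 0.13573394227947239 [ 0.   0.3  2.   0.   0.9 -0.2]
116 99.8 [457.   44.9 120.9] 
110 90.8 [459.1  36.1 125.1] [ 2.  -8.8  4.2]
100 74.9 [462.6  20.7 129.9] [  3.6 -15.4   4.9]
90 58.5 [466.4   4.7 132. ] [  3.7 -16.    2.1]
80 42.0 [470.1 -11.4 131.2] [  3.7 -16.1  -0.8]
70 25.8 [473.8 -27.2 127.5] [  3.7 -15.7  -3.7]
60 10.5 [477.2 -42.  121. ] [  3.5 -14.9  -6.4]
50 -3.4 [480.4 -55.6 112. ] [  3.1 -13.6  -9. ]
40 -15.5 [483.1 -67.4 100.7] [  2.7 -11.8 -11.3]
30 -25.5 [485.4 -77.2  87.5] [  2.3  -9.7 -13.2]
20 -33.1 [487.1 -84.5  72.8] [  1.7  -7.4 -14.8]
12 -37.2 [488.  -88.5  60.2] [  0.9  -4.  -12.6]
6 -39.1 [488.4 -90.4  50.4] [ 0.4 -1.9 -9.8]
0 -40.0 [488.6 -91.3  40.5] [ 0.2 -0.9 -9.9]
```

View pics/s10.png

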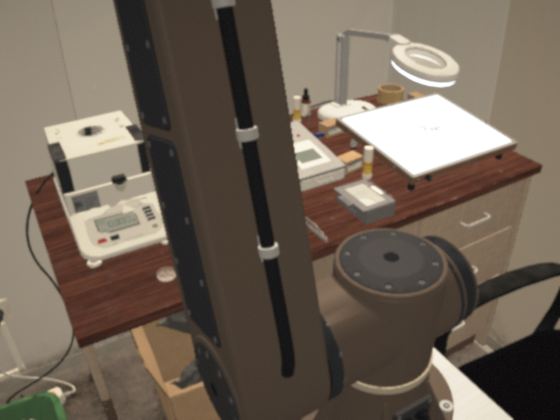

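View pics/w10.png

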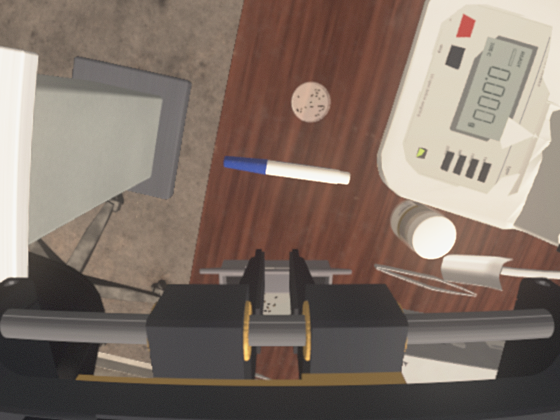

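The cover's top edge shows at rows 262–275 below the fingers, and the fingers are behind it. I'll descend behind the cover, then push along the arc.

Request:
{"op": "drive_tool", "data": {"commands": [{"dx":0,"dy":0,"dz":-25,"yaw":0},{"dx":0,"dy":0,"dz":-30,"yaw":0},{"dx":0,"dy":0,"dz":-25,"yaw":0},{"dx":0,"dy":0,"dz":-13,"yaw":0},{"dx":0,"dy":0,"dz":0,"yaw":0}]}}

```text
t: 11.67
eef_pos: [448.9, 75.3, 118.5]
tcp_rot: [-3.137, -0.001, 1.806]
ft_force: [-0.8, 0.4, -0.6]
opening: 0.009
```

Request:
{"op": "drive_tool", "data": {"commands": [{"dx":3,"dy":-14,"dz":0,"yaw":0},{"dx":3,"dy":-13,"dz":0,"yaw":0},{"dx":2,"dy":-8,"dz":3,"yaw":0},{"dx":1,"dy":-5,"dz":2,"yaw":0}]}}

```text
t: 12.0
eef_pos: [459.6, 34.8, 126.7]
tcp_rot: [3.14, 0.0, 1.806]
ft_force: [-0.4, 0.0, -0.3]
opening: 0.002
```

Run:
```python
from h import *
s=env.state();print(s['t'],s['eef_pos'],s['opening'],s['ft_force'])
snap('wrist','w11.png')
```

```text
12.0 [459.56796166  34.7664582  126.68213179] 0.002126000611101681 [-0.41694546  0.01908509 -0.33631493]
```

View pics/w11.png

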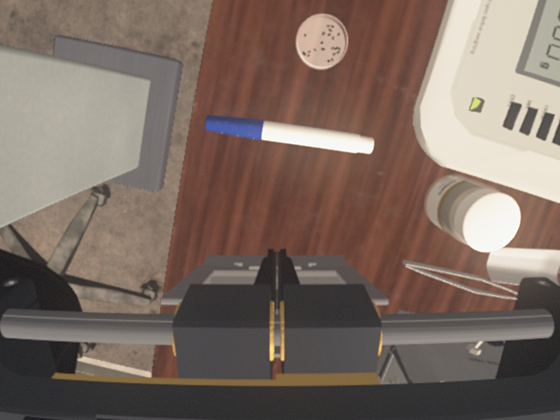

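The fingers are behind the cover at (277,270), and the cover's outer face shows at rows 255–303. Pushing along the arc.

Request:
{"op": "drive_tool", "data": {"commands": [{"dx":2,"dy":-7,"dz":2,"yaw":0},{"dx":2,"dy":-8,"dz":2,"yaw":0},{"dx":2,"dy":-8,"dz":1,"yaw":0},{"dx":2,"dy":-8,"dz":0,"yaw":0},{"dx":2,"dy":-8,"dz":0,"yaw":0}]}}

```text
t: 12.47
eef_pos: [469.3, -4.0, 130.7]
tcp_rot: [3.141, 0.0, 1.807]
ft_force: [-0.4, 0.5, -0.2]
opening: 0.005
```

Request:
{"op": "drive_tool", "data": {"commands": [{"dx":2,"dy":-8,"dz":-1,"yaw":0},{"dx":2,"dy":-8,"dz":-2,"yaw":0},{"dx":2,"dy":-8,"dz":-2,"yaw":0},{"dx":1.5,"dy":-7,"dz":-3,"yaw":0}]}}

```text
t: 12.8
eef_pos: [476.8, -35.1, 122.4]
tcp_rot: [3.141, 0.0, 1.806]
ft_force: [0.4, 1.2, -0.6]
opening: 0.004
```

Run:
```python
from h import *
s=env.state();print(s['t'],s['eef_pos'],s['opening'],s['ft_force'])
snap('wrist','w12.png')
```

```text
12.8 [476.82072267 -35.1420448  122.37919457] 0.004046464483266505 [ 0.39902951  1.15325254 -0.59299013]
```

View pics/w12.png

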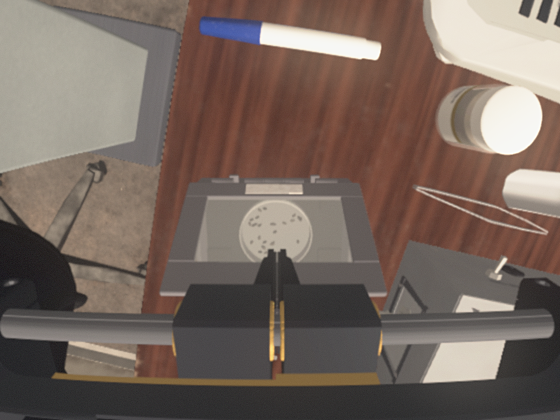

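The cover is following. It stands at roughly 65°, with the dish seen through the window at (275,232). Continuing.

Request:
{"op": "drive_tool", "data": {"commands": [{"dx":1.5,"dy":-7,"dz":-3,"yaw":0},{"dx":1.5,"dy":-7,"dz":-4,"yaw":0},{"dx":1.5,"dy":-7,"dz":-5,"yaw":0},{"dx":1.5,"dy":-6,"dz":-5,"yaw":0},{"dx":1.5,"dy":-6,"dz":-6,"yaw":0}]}}

```text
t: 13.27
eef_pos: [484.2, -67.9, 99.1]
tcp_rot: [3.142, 0.0, 1.807]
ft_force: [0.2, -0.0, 0.7]
opening: 0.001
```

Request:
{"op": "drive_tool", "data": {"commands": [{"dx":1,"dy":-5,"dz":-6,"yaw":0},{"dx":1,"dy":-5,"dz":-7,"yaw":0},{"dx":1,"dy":-4,"dz":-7,"yaw":0},{"dx":1,"dy":-4,"dz":-7,"yaw":0},{"dx":1,"dy":-3,"dz":-7,"yaw":0}]}}

```text
t: 13.68
eef_pos: [489.1, -88.6, 64.9]
tcp_rot: [-3.142, -0.0, 1.807]
ft_force: [0.6, -1.0, -0.0]
opening: 0.005
```

Run:
```python
from h import *
s=env.state();print(s['t'],s['eef_pos'],s['opening'],s['ft_force'])
snap('wrist','w13.png')
```

```text
13.6833 [489.07278812 -88.63541597  64.86241542] 0.004659707684948708 [ 0.56230298 -0.96774547 -0.04119383]
```

View pics/w13.png

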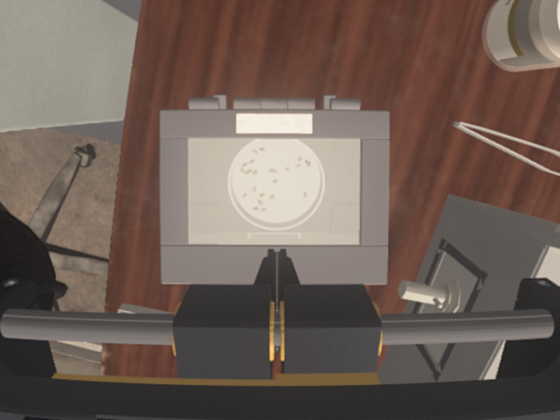

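The cover is now at about 15°. Moving out over the front edge and tab and pressing down.

Request:
{"op": "drive_tool", "data": {"commands": [{"dx":1,"dy":-5,"dz":1,"yaw":0},{"dx":1,"dy":-5,"dz":1,"yaw":0},{"dx":1,"dy":-5,"dz":-2,"yaw":0},{"dx":0,"dy":0,"dz":-6,"yaw":0},{"dx":0,"dy":0,"dz":-5,"yaw":0}]}}

```text
t: 14.15
eef_pos: [492.2, -103.6, 54.5]
tcp_rot: [3.141, 0.001, 1.806]
ft_force: [1.1, -0.1, 0.7]
opening: 0.007
```

Request:
{"op": "drive_tool", "data": {"commands": [{"dx":0,"dy":0,"dz":-3,"yaw":0},{"dx":0,"dy":0,"dz":-2,"yaw":0},{"dx":0,"dy":0,"dz":-2,"yaw":0},{"dx":0,"dy":0,"dz":0,"yaw":0}]}}

```text
t: 14.48
eef_pos: [491.9, -103.1, 47.4]
tcp_rot: [-3.141, -0.0, 1.807]
ft_force: [-0.3, -0.0, 1.1]
opening: 0.004
```

Request:
{"op": "drive_tool", "data": {"commands": [{"dx":0,"dy":0,"dz":-2,"yaw":0},{"dx":0,"dy":0,"dz":-2,"yaw":0},{"dx":0,"dy":0,"dz":0,"yaw":0}]}}

```text
t: 14.73
eef_pos: [492.0, -103.2, 43.5]
tcp_rot: [3.142, 0.0, 1.807]
ft_force: [-0.1, 0.4, 0.1]
opening: 0.002
```

Request:
{"op": "drive_tool", "data": {"commands": [{"dx":0,"dy":0,"dz":-2,"yaw":0},{"dx":0,"dy":0,"dz":-1,"yaw":0},{"dx":0,"dy":0,"dz":0,"yaw":0}]}}

```text
t: 14.98
eef_pos: [492.0, -103.1, 40.7]
tcp_rot: [3.142, -0.0, 1.807]
ft_force: [-0.1, -0.8, 2.7]
opening: 0.005
```

Request:
{"op": "drive_tool", "data": {"commands": [{"dx":0,"dy":0,"dz":-1,"yaw":0},{"dx":0,"dy":0,"dz":-1,"yaw":0},{"dx":0,"dy":0,"dz":0,"yaw":0}]}}

```text
t: 15.23
eef_pos: [492.2, -103.1, 40.1]
tcp_rot: [3.14, 0.001, 1.807]
ft_force: [-5.1, 1.1, 27.4]
opening: 0.001
```

It stops hard at z=40.1 with 27 N, which matches the shut height of 40.5. Backing off and checking.

Request:
{"op": "drive_tool", "data": {"commands": [{"dx":0,"dy":0,"dz":10,"yaw":0},{"dx":0,"dy":0,"dz":25,"yaw":0},{"dx":0,"dy":-5,"dz":30,"yaw":0},{"dx":0,"dy":-20,"dz":30,"yaw":0},{"dx":0,"dy":-20,"dz":30,"yaw":0}]}}

```text
t: 15.65
eef_pos: [491.7, -148.0, 165.0]
tcp_rot: [-3.141, -0.001, 1.808]
ft_force: [-0.1, 0.5, -0.4]
opening: -0.001
```

Request:
{"op": "drive_tool", "data": {"commands": [{"dx":0,"dy":-20,"dz":5,"yaw":0},{"dx":0,"dy":0,"dz":0,"yaw":0},{"dx":0,"dy":0,"dz":0,"yaw":0}]}}

```text
t: 15.9
eef_pos: [491.8, -168.6, 168.7]
tcp_rot: [3.141, 0.0, 1.805]
ft_force: [0.7, 0.6, -0.1]
opening: 0.006
```

Run:
```python
from fit import *
s=env.state();print(s['t'],s['eef_pos'],s['ft_force'])
cal=env.calibration('wrist');im=snap('wrist','w14.png')[:,:,::-1].copy()
p=[479.6,-52.3,1.799]
for th,c in [(0,(0,255,0)),(0.09,(0,0,255))]:
    L=[cov(th,r,3.5,y) for r,y in [(0,62),(98,62),(98,23),(112,23),(112,-23),(98,-23),(98,-62),(0,-62)]]
    cv2.polylines(im,[proj(cal,boxpts(p,L)).round().astype(np.int32)],True,c,1)
cv2.imwrite('pics/w14o.png',im)
snap('top','t14.png')
for d in env.place_of('petri_dish','wrist'): print(d['conf'],d['pixel'],onz(cal,d['pixel'],8))
```

```text
15.9 [ 491.83533788 -168.60510231  168.70165909] [ 0.72488187  0.63575426 -0.09983784]
```

View pics/w14o.png

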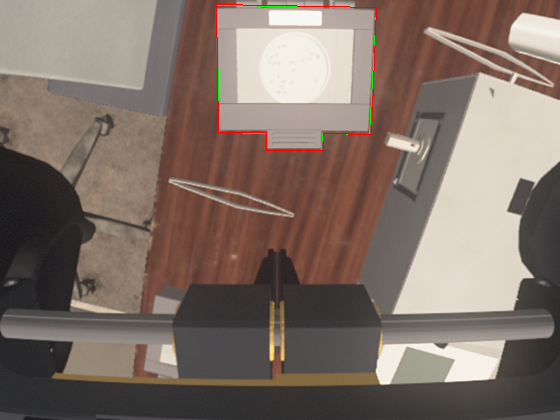

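View pics/t14.png

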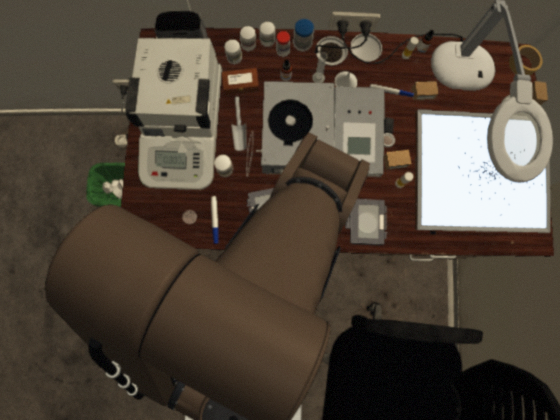

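Run:
```python
import cv2,numpy as np
a=cv2.imread('pics/w14o.png')[90:160,205:385];b=cv2.imread('pics/w14.png')[90:160,205:385]
cv2.imwrite('pics/w14c.png',cv2.resize(np.vstack([a,b]),None,fx=4,fy=4,interpolation=cv2.INTER_NEAREST))
```

```text
(no output)
```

View pics/w14c.png

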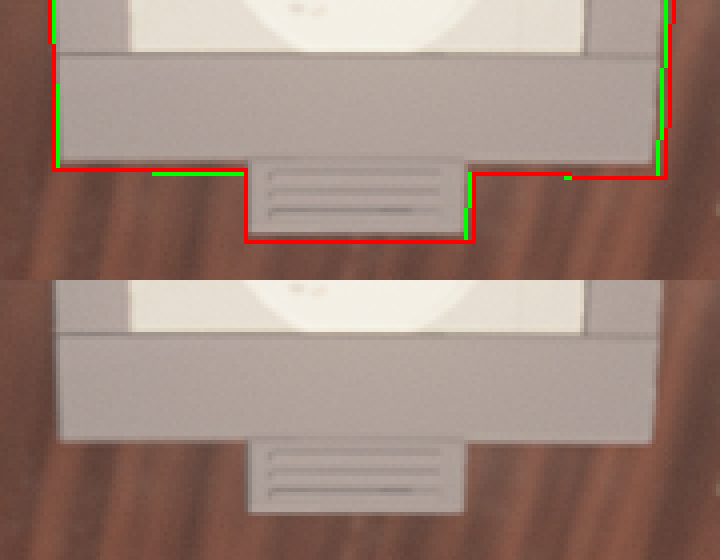

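The front edge measures 597 crop-px wide. The shut overlay gives 602 and one resting on the catch 613, so it reads as shut. I'll confirm by touch by coming down again at the same spot to see where contact starts.

Request:
{"op": "drive_tool", "data": {"commands": [{"dx":0,"dy":22,"dz":-25,"yaw":0},{"dx":0,"dy":22,"dz":-25,"yaw":0},{"dx":0,"dy":21,"dz":-25,"yaw":0},{"dx":0,"dy":0,"dz":-25,"yaw":0},{"dx":0,"dy":0,"dz":-20,"yaw":0}]}}

```text
t: 16.47
eef_pos: [491.1, -101.0, 46.5]
tcp_rot: [-3.14, -0.001, 1.809]
ft_force: [0.5, -0.2, 0.3]
opening: 0.007
```

Request:
{"op": "drive_tool", "data": {"commands": [{"dx":0,"dy":0,"dz":-4,"yaw":0},{"dx":0,"dy":0,"dz":-2,"yaw":0},{"dx":0,"dy":0,"dz":0,"yaw":0}]}}

```text
t: 16.72
eef_pos: [492.1, -103.0, 42.7]
tcp_rot: [-3.141, -0.0, 1.807]
ft_force: [-0.0, 0.5, 0.5]
opening: 0.006
```

Request:
{"op": "drive_tool", "data": {"commands": [{"dx":0,"dy":0,"dz":-1,"yaw":0},{"dx":0,"dy":0,"dz":0,"yaw":0}]}}

```text
t: 16.88
eef_pos: [492.4, -103.4, 42.5]
tcp_rot: [3.14, 0.001, 1.806]
ft_force: [-0.4, 0.4, -1.1]
opening: 0.004
```

Request:
{"op": "drive_tool", "data": {"commands": [{"dx":0,"dy":0,"dz":-1,"yaw":0},{"dx":0,"dy":0,"dz":0,"yaw":0}]}}

```text
t: 17.05
eef_pos: [492.2, -103.4, 41.2]
tcp_rot: [3.141, 0.001, 1.806]
ft_force: [-0.9, 0.4, -0.7]
opening: 0.003
```

Request:
{"op": "drive_tool", "data": {"commands": [{"dx":0,"dy":0,"dz":-1,"yaw":0},{"dx":0,"dy":0,"dz":0,"yaw":0}]}}

```text
t: 17.22
eef_pos: [492.3, -103.4, 40.5]
tcp_rot: [3.14, 0.001, 1.806]
ft_force: [-1.3, 0.5, 10.2]
opening: 0.003
```

Contact starts only at z=40.5, so the cover holds fully shut. Retracting, checking the dish through the window, and handing in.

Request:
{"op": "drive_tool", "data": {"commands": [{"dx":0,"dy":0,"dz":15,"yaw":0},{"dx":0,"dy":0,"dz":30,"yaw":0},{"dx":0,"dy":-10,"dz":30,"yaw":0},{"dx":0,"dy":-15,"dz":30,"yaw":0},{"dx":0,"dy":-15,"dz":25,"yaw":0}]}}

```text
t: 17.63
eef_pos: [492.1, -143.5, 172.0]
tcp_rot: [3.14, 0.001, 1.807]
ft_force: [-0.1, -0.0, -0.5]
opening: 0.004
```

Request:
{"op": "drive_tool", "data": {"commands": [{"dx":0,"dy":0,"dz":0,"yaw":0},{"dx":0,"dy":0,"dz":0,"yaw":0},{"dx":0,"dy":0,"dz":0,"yaw":0}]}}

```text
t: 17.88
eef_pos: [491.6, -142.9, 169.1]
tcp_rot: [-3.141, -0.001, 1.806]
ft_force: [-0.7, 0.6, -0.4]
opening: 0.006
```

Run:
```python
from fit import *
s=env.state();print(s['t'],s['eef_pos'],s['ft_force'])
cal=env.calibration('wrist');im=snap('wrist','w15.png')[:,:,::-1].copy()
p=[479.6,-52.3,1.799];a=np.linspace(0,6.283,100)
for z,c in [(8,(0,255,0)),(21,(0,0,255))]:
    cv2.polylines(im,[proj(cal,np.c_[p[0]+30*np.cos(a),p[1]+30*np.sin(a),0*a+z]).round().astype(np.int32)],True,c,1)
L=[cov(0,r,3.5,y) for r,y in [(0,62),(98,62),(98,23),(112,23),(112,-23),(98,-23),(98,-62),(0,-62)]]
cv2.polylines(im,[proj(cal,boxpts(p,L)).round().astype(np.int32)],True,(0,255,255),1)
cv2.imwrite('pics/w15o.png',cv2.resize(im[0:200,180:420],None,fx=3,fy=3))
```

```text
17.8833 [ 491.56472647 -142.93255478  169.12218185] [-0.74505884  0.57713127 -0.39807188]
```

View pics/w15o.png

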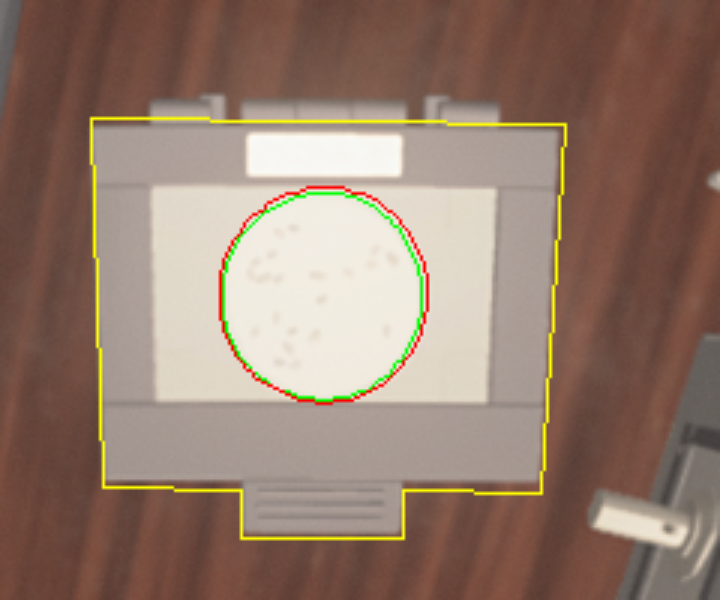

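The dish seen through the window matches the centred outline within about 2 mm, and the cover matches the shut outline. The robot is clear of everything.

```bash
python3 -c "
from cell import env
print(env.job_done())"
```

```text
the job is handed in; nothing more can be done
None
```

I put the 60 mm seed dish in the pocket of the open box and closed its cover past the catch. I handed the job in at about 18 s, with the robot clear of everything. No verdict is reported, so these are my own last checks:

- **Cover:** it stopped hard at z = 40.1 mm under 27 N. When I came down a second time, contact started only at z = 40.5 mm, which is the shut height. The last picture also matches the outline of a shut cover.
- **Dish:** seen through the window, it matches the outline of a dish centred in the pocket to within about 2 mm. I felt 4.6 N of contact as it came to rest on the pocket floor before I let go. I did not measure its tilt separately, and the dish detector found nothing through the window, so this rests on that outline.
- **Other box:** I never touched it, and it showed shut in the top picture taken after the first press.

One move call was refused because its rows lacked keys, which cost nothing. My first box fit mixed a picture with a slightly later camera pose, so I redid it before placing the dish. I saw no sign of any limit being passed.

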